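Free the stuck lid of the tea cabinet

TASK

Open the small cedar tea cabinet: swing its wooden turn latch fully aside, then push the stuck sliding lid by its handle ridge until it breaks free, and ease it on until it rests against the sprung stop hidden under the cabinet's roof. Press it lightly against that stop, never ram or crush it, let go with the lid still resting there and the latch still aside, and leave the other things where they stand.

Things in the scene. Friction and masses are not known exactly. Their poses are not given: they have to be found in the camera images.
- cabinet: Low cedar box on a 12 mm paulownia board, 400 long (its x) x 140 wide x 84 mm high; origin: centre of its underside. The lid opens along its +x, which points to the robot's right (world -y, within 20 degrees). Heights over the origin: rails (16 mm wide, centred at y = -62 and +62) 74 mm, lid between them 66 mm, fixed roof over x = +38 to +202 mm 84 mm. The rear end wall is no higher than the lid.
- lid_handle (a point): Centre of the top of the lid's handle ridge, a cedar block 16 mm thick along the slide, 60 mm wide across it, rising 34 mm from the lid (its top 100 mm over the cabinet's origin). At the start it is at x = -150, y = 0 mm in the cabinet's frame, with 32 mm of flat lid behind it.
- lid: The sliding lid; its origin starts at the cabinet's origin and moves with it along the cabinet's +x by the lid's travel. Steady drag about 4 N. A sprung catch hidden under it holds it at first: in the first few mm the force needed climbs to 13 to 22 N, then it gives and the force falls away, and by 30 mm of travel the catch is passed for good.
- stop_zone (a point): Only a mark on the roof, at cabinet x = +133, y = 0, z = +84 mm: somewhere below lies the hidden stop, met after 80 to 127 mm of travel, different each time. Its spring plate gives 1 mm per newton. When the lid is let go, its drag keeps the plate pressed in up to about 4 mm; pressed more, it pushes the lid back to that. Over 9 N on the stop (13 N on the handle) is too hard.
- latch (a joint): Angle of the turn latch in rad: 0 = along the rail, its knob just in front of an ear of the lid, blocking it (starts at 0 to 0.12); grows to 1.65 (its end) as the knob swings outward from the lid, clockwise seen from above; 1.57 = square to the rail, over 1.2 = aside. Stiff hinge (about 2.5 N at the knob): it stays where it is left.
- latch_knob (a point): Centre of the top of the latch's knob, an upright round cedar peg 18 mm across and 36 mm high, its top 118 mm over the cabinet's origin, at the end of a flat plate 8 mm thick that lies on the rail. It turns 52 mm from the pivot. 3 mm behind it (cabinet -x) stands the lid's ear, whose top is 22 mm below the knob's top.
- latch_pivot (a point): The latch's vertical hinge axis, at the top of the rail on the cabinet's +y side (away from the robot): x = -30, y = +62, z = +74 mm in the cabinet's frame. The shut knob lies 52 mm from it towards the cabinet's -x, the open one towards +y.
- caddy: Bystander: round aluminium tea caddy, 60 mm across, 68 high, standing on the cabinet's roof; origin under its centre.
- bowl: Bystander: white porcelain tea bowl, 120 mm across, 75 high, to the robot's right; origin under its centre.
- whisk: Bystander: bamboo whisk upright on its white ceramic form, 62 mm across, 123 high, to the robot's left; origin under its centre.
- scoop: Bystander: chestnut-wood scoop like a spoon, 180 mm long, lying on the board to the right; origin at its middle.
- cup: Bystander: terracotta cup, 72 mm across, 75 high, to the robot's left; origin under its centre.
- lid_rest: Bystander: dark wooden kettle-lid rest, a cylinder 44 mm across, 36 high, beyond the cabinet; origin under its centre.

How it is judged:
By the outcome, as a careful person would: the job done as asked, in the order asked, and still so for the second after the job is handed in, with the robot touching nothing.
It also fails if it takes over 59 s, if anything falls off the work surface, if the arm or the gripper's body presses on something with over 40 N, if the wrist force passes 120 N, or if a joint passes its speed limit or range.

ROBOT

A 6-joint arm with a two-finger parallel gripper is mounted at the origin on the work surface. World frame = base frame: x ahead of the robot, y to its left, z up, the work surface at z = 0. Lengths are in m, angles in rad, forces in N, time in s.
With the tool pointing down it reaches from about 0.375 to 0.9 m from the base axis. Payload 3.1 kg.
Tool frame: the origin (TCP) lies on the centre line of the jaws, within the pads' length; the fingertips stand 19 mm ahead of it and the grasp point (between the pads) is the TCP; z points along the fingers, y is the line along which they close (so a half turn about z gives the same grasp; the last joint's range is limited). The gripper opens to 85 mm and grips with 20 to 120 N. Pads are 22 mm wide; open, the fingers measure 114 mm over their backs; the gripper's body (76 mm by 85 mm) begins 54 mm behind the grasp point. The pads swing forward as they close: fully open they stand 13 mm farther back than shut.
Start: joints at [-1.29, 0.527, 1.433, -0, 1.181, -0.178], TCP at [0.277, -0.56, 0.25] pointing down, gripper open.
Joint ranges: [-3.08, 3.08], [-0.75, 2.2], [0.22, 2.44], [-1.43, 4.57], [0, 2.65], [-2.85, 2.85]. Speed limits (rad/s): [2.79, 2.79, 3.14, 3.14, 3.14, 3.14].

INTERFACE

Orientations are given as a unit quaternion [x, y, z, w].
In Python, from station import manip gives the robot as it stands.
- The arm moves only by the tool servo_tool, never from a script. Its argument "rows" is a list that holds one entry, the list of rows, each a list of 7 numbers: the turn, a rotation vector about the tool's x, y, z in degrees, then the shift along the tool's x, y, z in m, then the gripper command: -1 is shut, 1 is fully open, values between are in proportion. In form: [[[wx, wy, wz, tx, ty, tz, jaw], ...]]. A call has 1 to 8 rows; each row shifts and turns the commanded pose from where the row before left it, along the tool's axes as they then stand; what a row does not reach is not made up. A row lasts 1/12 s, in which the tool goes at most 41.7 mm and 7.16 degrees, less where a joint would pass 70% of its speed; a pose out of reach is approached as far as the arm can. A call is refused whole if a number of a shift passes 0.0417 or a number of a turn 7.16, either way. A call with a gripper value outside its range is refused whole. The fingers move at their own pace and stop on an object; "squeeze" is the grip in N (left out, the last holds). Time passes only in rows, so rows that do not move let the fingers close. It gives the time, the measured TCP pose, the force, the opening and the grip force at its end, in the units of the state.
- manip.sense(): the state, without advancing time (a new reading comes with each control period).
- manip.snapshot(name): name is "side" or "top" or "wrist"; returns the picture (420x560x3 uint8, blue, green, red); there is no depth.
- manip.camera_info(name): a dict with "K" (3x3 intrinsics, pixels), "k1" (the pictures are not rectified: a ray, as slopes to the right and down, at radius r is drawn at 1 + k1 r^2 times it, then the intrinsics apply), "camera_from_world" (4x4, takes a point from world to camera coordinates). Camera axes: x right, y down, z forward; pixel columns grow to the right and rows downward; lengths in m; the calibration is good to about 2 mm. A picture is of the moment at which its call begins: read the wrist's pose just before it. camera_info takes no time and is no camera call; for the wrist camera it gives the pose at the moment of the call.
- manip.sign_off(): hands the job in; it is judged then, once.
The state is a dict: "t": time; "q": joint angles; "qd": joint speeds; "tau": joint torques, N m; "tcp_pos": TCP position; "tool_rot": TCP orientation; "force": force on the tool from outside, world axes, zero at the start; "ft_torque": the same for the moment, N m; "finger_gap": opening from 0.0 (shut) to 1.0 (fully open); "gripper_force": force on a finger pad.
Only numpy, scipy, OpenCV 4.12 (cv2) and the standard library are available. Lean on these libraries where they do the work, as an engineer would, in place of code of your own. Each camera call takes 0.05 s, during which the arm holds its last target. There are 200 camera calls.

## Working session

There is one attempt and no reset: what is moved stays moved. The work goes in short steps, Python scripts to look and compute and a tool call to move; the robot and the scene stay as the last step left them, time stands still between calls to the robot, and variables do not carry over. Pictures are saved under pics/ and viewed, at most 10 in all, crops included, and the job is handed in when it is done.

Besides the shell and the picture viewer there is one more tool, called after ">>>" as name([rows], argument=value, ...), one row to a line, values as JSON. servo_tool: Moves the arm, as the interface text tells. Its arguments: {"type":"object","properties":{"rows":{"type":"array","items":{"type":"array","items":{"type":"array","items":{"type":"number"}}}},"squeeze":{"type":"number"}},"required":["rows"]}

```bash
mkdir -p pics; ls
python3 - <<'E'
from station import manip
import cv2,numpy as np
s=manip.sense();print({k:np.round(v,3) for k,v in s.items()})
for n in("top","side"):
    cv2.imwrite(f"pics/{n}0.png",manip.snapshot(n));c=manip.camera_info(n);print(n,np.round(c["K"],1).tolist(),c["k1"],np.round(c["camera_from_world"],3).tolist())
E
```

```text
pics
{'t': np.float64(0.0), 'q': array([-1.289,  0.528,  1.434, -0.   ,  1.181, -0.179]), 'qd': array([-0.001,  0.001, -0.   ,  0.001,  0.   , -0.001]), 'tau': array([-0.0000e+00, -4.4235e+01, -1.7803e+01, -0.0000e+00,  8.0000e-03,
        0.0000e+00]), 'tcp_pos': array([ 0.277, -0.559,  0.249]), 'tool_rot': array([ 0.974,  0.228, -0.   , -0.001]), 'force': array([ 0.374, -0.686, -0.072]), 'ft_torque': array([ 0.023, -0.01 , -0.064]), 'gripper_force': np.float64(0.0), 'finger_gap': np.float64(1.002)}
top [[484.7, 0.0, 276.9], [0.0, 484.7, 206.6], [0.0, 0.0, 1.0]] -0.12027161027036305 [[-0.045, -0.999, -0.001, 0.045], [-0.977, 0.044, -0.207, 0.621], [0.207, -0.008, -0.978, 1.137], [0.0, 0.0, 0.0, 1.0]]
side [[382.9, 0.0, 275.1], [0.0, 382.9, 207.5], [0.0, 0.0, 1.0]] -0.048603576157606715 [[-0.709, -0.705, -0.023, 0.434], [-0.329, 0.359, -0.874, 0.292], [0.624, -0.612, -0.486, 0.834], [0.0, 0.0, 0.0, 1.0]]
```

View pics/top0.png

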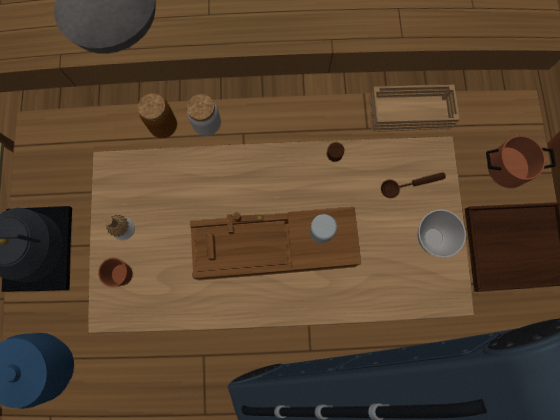

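View pics/side0.png

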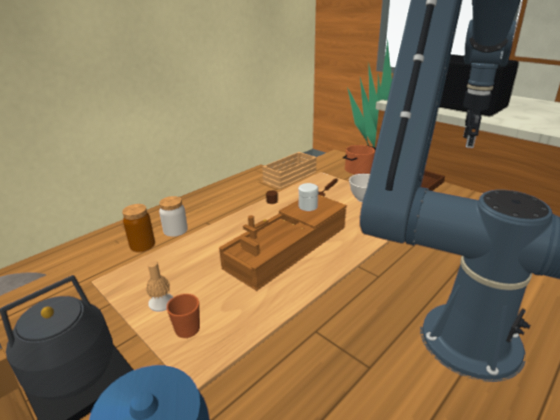

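The top view shows the cabinet spanning about (191,219)-(360,270), the handle ridge near (210,246), the knob near (237,216) and the caddy at (323,228). I'll zoom in on it.

Run:
```python
import cv2
a=cv2.imread("pics/top0.png")[195:290,180:370];cv2.imwrite("pics/c0.png",cv2.resize(a,None,fx=4.2,fy=4.2,interpolation=cv2.INTER_CUBIC))
```

```text
(no output)
```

View pics/c0.png

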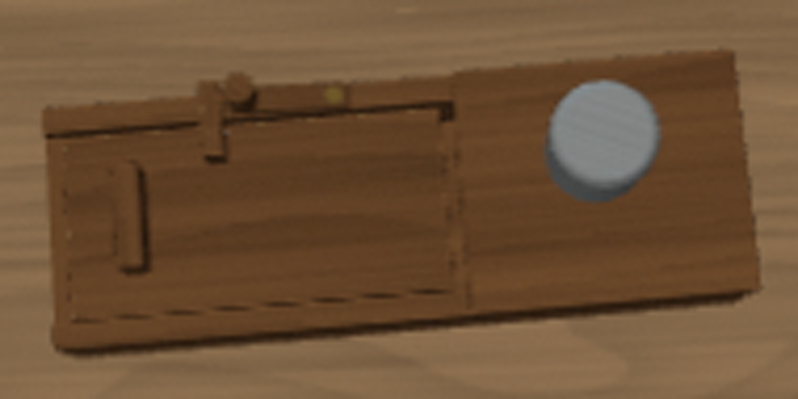

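```bash
cat > h.py <<'E'
from station import manip
import cv2,numpy as np
from scipy.optimize import least_squares
def ray(n,uv,z,ci=None):
    c=ci or manip.camera_info(n);K=np.array(c["K"]);T=np.array(c["camera_from_world"])
    d=np.linalg.solve(K,[uv[0],uv[1],1])[:2];p=d.copy()
    for _ in range(20):p=d/(1+c["k1"]*(p@p))
    R=T[:3,:3];o=-R.T@T[:3,3];v=R.T@np.r_[p,1]
    return o+v*(z-o[2])/v[2]
def proj(n,P,ci=None):
    c=ci or manip.camera_info(n);p=np.array(c["camera_from_world"])@np.r_[P,1];p=p[:2]/p[2]
    p=p*(1+c["k1"]*(p@p));return (np.array(c["K"])@np.r_[p,1])[:2]
def w(cab,P):  # cabinet (x,y,th) -> world
    c,s=np.cos(cab[2]),np.sin(cab[2]);return np.array([cab[0]+c*P[0]-s*P[1],cab[1]+s*P[0]+c*P[1],.012+P[2]])
E
cat > m.py <<'E'
from h import *
f=lambda x,y:(x/4.2+180-.38,y/4.2+195-.38)
L=[((43,108),(-.2,.07,.074)),((58,345),(-.2,-.07,.074)),((735,52),(.202,.07,.084)),((760,288),(.202,-.07,.084)),((455,75),(.038,.07,.084)),((468,305),(.038,-.07,.084)),((335,95),(-.03,.062,.083)),((130,216),(-.15,0,.1))]
W=[ray("top",f(*u),.012+P[2])[:2] for u,P in L]
r=least_squares(lambda c:np.ravel([w(c,P)[:2]-a for (u,P),a in zip(L,W)]),[.5,0,-1.5],loss="soft_l1",f_scale=.003)
print(r.x,np.round(1e3*r.fun.reshape(-1,2),1).tolist())
k=ray("top",f(239,86),.130);print("knob",k)
pv=w(r.x,(-.03,.062,.118));d=k-pv;a=np.arctan2(d[1],d[0])-r.x[2];print("r",np.hypot(*d[:2]),"latch",(np.pi-a)%(2*np.pi),"pivot",pv,"handle",w(r.x,(-.15,0,.1)))
E
python3 m.py
```

```text
[ 0.53147058  0.02859623 -1.5363819 ] [[1.0, 0.4], [-2.1, 2.6], [1.8, -0.7], [-1.9, -1.6], [2.4, 1.3], [-5.8, -2.7], [0.4, -0.3], [1.3, 0.9]]
knob [0.59279892 0.11311922 0.13      ]
r 0.05240899172094506 latch 0.04199474496811817 pivot [0.59240164 0.06071174 0.13      ] handle [0.52630944 0.17850741 0.112     ]
```

```bash
cat >> h.py <<'E'
CAB=(.5315,.0286,-1.5364)
def go(P,yaw=None,cab=True):
    from scipy.spatial.transform import Rotation as R
    s=manip.sense();T=R.from_quat(s["tool_rot"]).as_matrix();p=np.array(s["tcp_pos"])
    P=w(CAB,P) if cab else np.array(P);a=np.degrees(np.arctan2(T[1,0],T[0,0]))
    print("t",round(s["t"],2),"tcp",np.round(p*1e3,1),"to",np.round(P*1e3,1),"shift mm",np.round(1e3*T.T@(P-p),1),"yaw",round(a,1),"turn z",None if yaw is None else round((a-yaw+180)%360-180,1),"tilt",np.round(T[:,2],3),"F",np.round(s["force"],1),"gap",round(s["finger_gap"],2))
E
python3 -c "
from h import *
go((-.082,.03,.20),182)"
```

```text
t 0.1 tcp [ 277.2 -559.5  249.4] to [558.7 111.6 212. ] shift mm [ 550.  -476.4   38.5] yaw 26.3 turn z -155.7 tilt [-0.001  0.002 -1.   ] F [-0.4 -0.4 -0.2] gap 1.0
```

>>> servo_tool([
  [[0,0,0,0.01,-0.0087,0,-1],[0,0,0,0.02,-0.0173,0,-1],[0,0,0,0.024,-0.0208,0,-1],[0,0,0,0.024,-0.0208,0,-1],[0,0,0,0.024,-0.0208,0,-1],[0,0,0,0.024,-0.0208,0,-1],[0,0,0,0.024,-0.0208,0,-1],[0,0,0,0.024,-0.0208,0,-1]],
], squeeze=40)

```text
t: 0.77
tcp_pos: [0.3665, -0.345, 0.2501]
tool_rot: [0.974, 0.228, -0.0, -0.001]
force: [-0.4, -0.2, 0.1]
finger_gap: -0.001
gripper_force: 0.0
```

>>> servo_tool([
  [[0,0,0,0.024,-0.0208,0,-1],[0,0,0,0.024,-0.0208,0,-1],[0,0,0,0.024,-0.0208,0,-1],[0,0,0,0.024,-0.0208,0,-1],[0,0,0,0.024,-0.0208,0,-1],[0,0,0,0.024,-0.0208,0,-1],[0,0,0,0.024,-0.0208,0,-1],[0,0,0,0.024,-0.0208,0,-1]],
])

```text
t: 1.43
tcp_pos: [0.4642, -0.1108, 0.2502]
tool_rot: [0.974, 0.228, -0.0, -0.0]
force: [0.9, -0.4, 0.2]
finger_gap: 0.0
gripper_force: 0.0
```

>>> servo_tool([
  [[0,0,0,0.024,-0.0208,0,-1],[0,0,0,0.024,-0.0208,0,-1],[0,0,0,0.024,-0.0208,0,-1],[0,0,0,0.024,-0.0208,0,-1],[0,0,0,0.024,-0.0208,0,-1],[0,0,0,0.02,-0.0173,0,-1],[0,0,0,0.012,-0.0104,0,-1],[0,0,-3,0,0,0,-1]],
])

```text
t: 2.1
tcp_pos: [0.5424, 0.0759, 0.2502]
tool_rot: [0.967, 0.256, 0.0, -0.001]
force: [-0.7, 0.2, 0.6]
finger_gap: -0.004
gripper_force: 0.0
```

>>> servo_tool([
  [[0,0,-7,0,0,0,-1],[0,0,-7,0,0,0,-1],[0,0,-7,0,0,0,-1],[0,0,-7,0,0,0,-1],[0,0,-7,0,0,0,-1],[0,0,-7,0,0,0,-1],[0,0,-7,0,0,0,-1],[0,0,-7,0,0,0,-1]],
])

```text
t: 2.77
tcp_pos: [0.5412, 0.0728, 0.2501]
tool_rot: [0.733, 0.68, -0.0, -0.001]
force: [0.3, -0.7, 0.4]
finger_gap: -0.001
gripper_force: 0.0
```

>>> servo_tool([
  [[0,0,-7,0,0,0,-1],[0,0,-7,0,0,0,-1],[0,0,-7,0,0,0,-1],[0,0,-7,0,0,0,-1],[0,0,-7,0,0,0,-1],[0,0,-7,0,0,0,-1],[0,0,-7,0,0,0,-1],[0,0,-7,0,0,0,-1]],
])

```text
t: 3.43
tcp_pos: [0.5412, 0.0729, 0.2501]
tool_rot: [0.328, 0.945, -0.0, -0.001]
force: [0.1, 0.4, -0.6]
finger_gap: 0.003
gripper_force: 0.0
```

>>> servo_tool([
  [[0,0,-7,0,0,0,-1],[0,0,-7,0,0,0,-1],[0,0,-7,0,0,0,-1],[0,0,-7,0,0,0,-1],[0,0,-7,0,0,0,-1],[0,0,-5,0,0,0,-1],[0,0,0,0,0,0,-1]],
])

```text
t: 4.02
tcp_pos: [0.5413, 0.0728, 0.2501]
tool_rot: [-0.013, 1.0, 0.0, -0.001]
force: [-0.5, 0.2, -0.6]
finger_gap: 0.003
gripper_force: 0.0
```

```bash
python3 -c "
from h import *
go((-.082,.03,.20),182)
cv2.imwrite('pics/w1.png',manip.snapshot('wrist'))
c=manip.camera_info('wrist')
for P in [(-.082,.064,.118),(-.15,0,.1),(-.03,.062,.083)]: print(proj('wrist',w(CAB,P),c))
p=manip.sense()['tcp_pos'];print(proj('wrist',p,c),proj('wrist',p-np.array([0,0,.019]),c))
"
```

```text
t 4.02 tcp [541.3  72.8 250.1] to [558.7 111.6 212. ] shift mm [-18.4  38.3  38.1] yaw -178.6 turn z -0.6 tilt [-0.001  0.    -1.   ] F [-0.5  0.2 -0.6] gap 0.0
[323.77430408 276.64671161]
[413.06916945 188.07485513]
[257.24383733 256.27395836]
[273.92731656 298.18221979] [273.61644818 275.85124161]
```

View pics/w1.png

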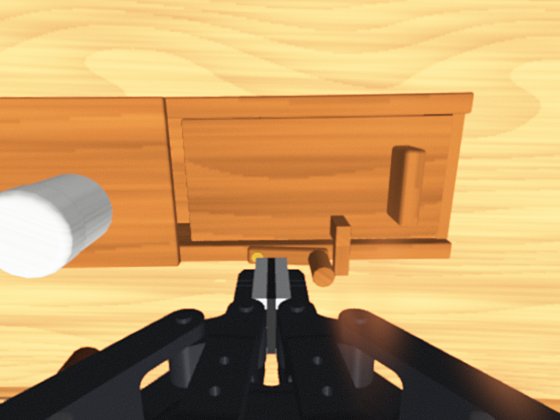

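The wrist view puts the knob top at (322,278), the handle top at about (413,186) and the pivot at (257,257). All three are within about 2 px of my projections, so I'll move to the inner side of the knob.

>>> servo_tool([
  [[0,0,-0.6,-0.006,0.013,0,-1],[0,0,0,-0.006,0.013,0.005,-1],[0,0,0,-0.006,0.012,0.015,-1],[0,0,0,0,0,0.025,-1],[0,0,0,0,0,0.025,-1],[0,0,0,0,0,0.025,-1],[0,0,0,0,0,0.015,-1],[0,0,0,0,0,0.007,-1]],
])

```text
t: 4.73
tcp_pos: [0.5579, 0.1121, 0.1303]
tool_rot: [-0.017, 1.0, 0.0, -0.002]
force: [-0.9, 0.1, -0.2]
finger_gap: -0.003
gripper_force: 0.0
```

```bash
python3 -c "
from h import *
go((-.082,.03,.12),182)
# arc plan: rigid orbit about pivot; TCP at radial 52, tangential offset d behind knob
for d in(.034,.022):
  for ph in np.radians([0,15,30,45,60,75,90]):
    k=np.array([-.03-.052*np.cos(ph),.062+.052*np.sin(ph)]);t=np.array([np.sin(ph),np.cos(ph)]);q=k-d*t
    print(d,round(np.degrees(ph)),np.round(w(CAB,(*q,.12))*1e3,1))
"
```

```text
t 4.73 tcp [557.9 112.1 130.3] to [558.7 111.6 132. ] shift mm [-0.8 -0.6 -1.7] yaw -178.1 turn z -0.1 tilt [-0.005  0.    -1.   ] F [-0.9  0.1 -0.2] gap -0.0
0.034 0 [556.7 111.5 132. ]
0.034 15 [571. 119. 132.]
0.034 30 [586.9 122.6 132. ]
0.034 45 [603.1 121.9 132. ]
0.034 60 [618.5 117.1 132. ]
0.034 75 [632.2 108.4 132. ]
0.034 90 [643.2  96.5 132. ]
0.022 0 [568.7 111.9 132. ]
0.022 15 [582.7 116.3 132. ]
0.022 30 [597.4 117.  132. ]
0.022 45 [611.8 113.7 132. ]
0.022 60 [624.9 106.9 132. ]
0.022 75 [635.7  96.9 132. ]
0.022 90 [643.6  84.5 132. ]
```

>>> servo_tool([
  [[0,0,0,-0.004,0,-0.0015,-1],[0,0,0,-0.004,0,0,-1],[0,0,0,-0.003,0,0,-1],[0,0,2,-0.0018,0.0008,0,-1],[0,0,5,-0.0045,0.0019,0,-1],[0,0,5,-0.0045,0.0019,0,-1],[0,0,5,-0.0045,0.0019,0,-1],[0,0,5,-0.0045,0.0019,0,-1]],
])

```text
t: 5.4
tcp_pos: [0.5903, 0.1169, 0.1359]
tool_rot: [0.176, 0.984, -0.0, -0.001]
force: [-3.3, -0.3, 0.1]
finger_gap: 0.003
gripper_force: 1.2
```

```bash
cat > orb.py <<'E'
from h import *
s=manip.sense()
from scipy.spatial.transform import Rotation as R
T=R.from_quat(s["tool_rot"]).as_matrix();yaw=np.degrees(np.arctan2(T[1,0],T[0,0]));ph=np.radians(np.mod(182-yaw,360))
k=np.array([-.03-.052*np.cos(ph),.062+.052*np.sin(ph)]);t=np.array([np.sin(ph),np.cos(ph)]);q=k-.022*t
print("ph",np.degrees(ph));go((*q,.12))
E
python3 orb.py
```

```text
ph 22.30953753916117
t 5.4 tcp [590.3 116.9 135.9] to [589.9 117.1 132. ] shift mm [0.5 0.  3.9] yaw 159.7 turn z None tilt [-0.001 -0.    -1.   ] F [-3.3 -0.3  0.1] gap 0.0
```

>>> servo_tool([
  [[0,0,5,-0.0045,0.0019,0.001,-1],[0,0,5,-0.0045,0.0019,0.001,-1],[0,0,5,-0.0045,0.0019,0.001,-1],[0,0,5,-0.0045,0.0019,0,-1],[0,0,5,-0.0045,0.0019,0,-1],[0,0,5,-0.0045,0.0019,0,-1],[0,0,5,-0.0045,0.0019,0,-1]],
])

```text
t: 5.98
tcp_pos: [0.6234, 0.1104, 0.1331]
tool_rot: [0.464, 0.886, 0.0, -0.001]
force: [-3.5, 0.1, 0.4]
finger_gap: 0.0
gripper_force: 1.1
```

```bash
python3 orb.py
```

```text
ph 57.323890625148366
t 5.98 tcp [623.4 110.4 133.1] to [622.7 108.4 132. ] shift mm [-1.2 -1.7  1.1] yaw 124.7 turn z None tilt [-0.001  0.001 -1.   ] F [-3.5  0.1  0.4] gap 0.0
```

>>> servo_tool([
  [[0,0,5,-0.005,0.0014,0,-1],[0,0,5,-0.005,0.0014,0,-1],[0,0,5,-0.005,0.0014,0,-1],[0,0,5,-0.005,0.0015,0,-1],[0,0,5,-0.005,0.0018,0,-1],[0,0,5,-0.0045,0.0019,0,-1],[0,0,2.5,-0.0022,0.001,0,-1],[0,0,0,0,0,0,-1]],
])

```text
t: 6.65
tcp_pos: [0.6454, 0.0844, 0.1332]
tool_rot: [0.692, 0.721, 0.001, 0.0]
force: [-0.3, 1.4, 0.6]
finger_gap: -0.0
gripper_force: 0.4
```

```bash
python3 orb.py; python3 -c "
from h import *
cv2.imwrite('pics/w2.png',manip.snapshot('side'))"
```

```text
ph 89.65012874136553
t 6.65 tcp [645.4  84.4 133.2] to [643.5  84.8 132. ] shift mm [ 0.4 -1.9  1.2] yaw 92.3 turn z None tilt [ 0.002  0.001 -1.   ] F [-0.3  1.4  0.6] gap -0.0
```

View pics/w2.png

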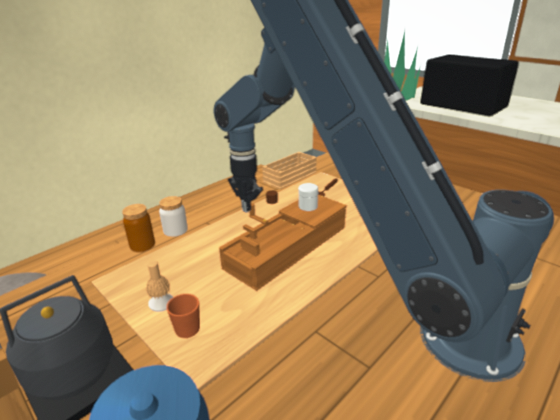

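>>> servo_tool([
  [[0,0,0,0.004,0,0,-1],[0,0,0,0.006,0,-0.008,-1],[0,0,0,0.003,0,-0.02,-1],[0,0,0,0,0,-0.02,-1],[0,0,0,0,0,-0.01,-1],[0,0,0,0,0,0,-1]],
])

```text
t: 7.2
tcp_pos: [0.6464, 0.0978, 0.1935]
tool_rot: [0.692, 0.722, 0.002, 0.003]
force: [0.3, 0.7, 0.4]
finger_gap: -0.003
gripper_force: 0.0
```

```bash
python3 -c "
from h import *
go((-.178,0,.16),92)
for p in (1.2,1.4,1.5,1.6): print(p,proj('side',w(CAB,(-.03-.052*np.cos(p),.062+.052*np.sin(p),.118))))
"
```

```text
t 7.2 tcp [646.4  97.8 193.5] to [525.4 206.5 172. ] shift mm [ 113.9 -116.3   20.6] yaw 92.5 turn z 0.5 tilt [ 0.007 -0.    -1.   ] F [0.3 0.7 0.4] gap -0.0
1.2 [247.73249774 206.36871167]
1.4 [249.54379481 204.82442744]
1.5 [250.65701989 204.12117024]
1.6 [251.89354272 203.47206001]
```

>>> servo_tool([
  [[0,0,0.4,0.012,-0.012,0,-1],[0,0,0,0.02,-0.021,0,-1],[0,0,0,0.025,-0.025,0,-1],[0,0,0,0.025,-0.025,0,-1],[0,0,0,0.02,-0.021,0,-1],[0,0,0,0.012,-0.0125,0.01,-1],[0,0,0,0,0,0.01,-1],[0,0,0,0,0,0,-1]],
])

```text
t: 7.87
tcp_pos: [0.5215, 0.2073, 0.1677]
tool_rot: [0.694, 0.72, -0.002, -0.001]
force: [0.1, -0.0, -0.7]
finger_gap: 0.003
gripper_force: 0.0
```

```bash
python3 -c "
from h import *
go((-.178,0,.095),92)
cv2.imwrite('pics/w3.png',np.vstack([manip.snapshot('wrist')[120:],cv2.resize(manip.snapshot('top')[195:290,180:370],(560,280))]))
c=manip.camera_info('wrist')
for P in [(-.15,0,.1),(-.158,.03,.1),(-.158,-.03,.1),(-.178,0,.076)]: print(proj('wrist',w(CAB,P),c)-[0,120])
for p in (1.2,1.4,1.5,1.6): print(p,(proj('top',w(CAB,(-.03-.052*np.cos(p),.062+.052*np.sin(p),.118)))-[180,195])*2.947+[0,300])
"
```

```text
t 7.87 tcp [521.5 207.3 167.7] to [525.4 206.5 107. ] shift mm [-0.9  4.1 60.7] yaw 92.2 turn z 0.2 tilt [-0.004 -0.001 -1.   ] F [ 0.1 -0.  -0.7] gap 0.0
[272.14430224 168.24796833]
[325.29590281 155.60326273]
[219.03322363 155.57652213]
[272.07290944 107.96124977]
1.2 [204.80870053 299.28153402]
1.4 [217.04775526 294.94558097]
1.5 [223.42569464 293.68800853]
1.6 [229.89364459 293.0552648 ]
```

View pics/w3.png

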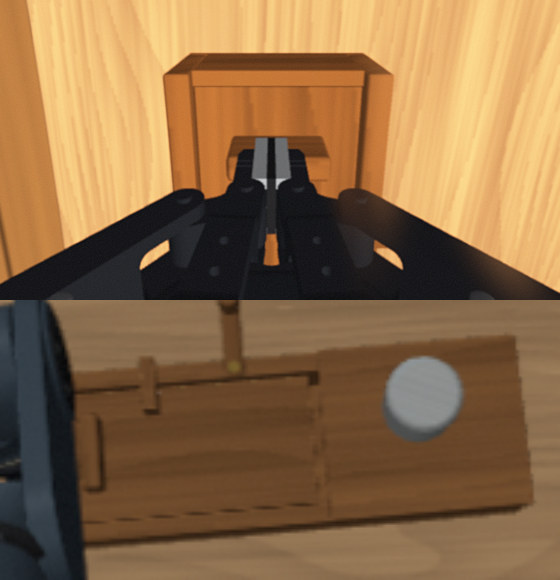

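>>> servo_tool([
  [[0,0,0,0,0.002,0.008,-1],[0,0,0,0,0.002,0.014,-1],[0,0,0,0,0,0.014,-1],[0,0,0,0,0,0.012,-1],[0,0,0,0,0,0.008,-1],[0,0,0,0,0,0.004,-1],[0,0,0,0,0,0,-1]],
])

```text
t: 8.55
tcp_pos: [0.5278, 0.2065, 0.1088]
tool_rot: [0.695, 0.719, -0.001, -0.0]
force: [0.3, -0.4, -0.1]
finger_gap: -0.001
gripper_force: 0.0
```

```bash
python3 -c "
from h import *
go((-.169,0,.095),92)
"
```

```text
t 8.55 tcp [527.8 206.5 108.8] to [525.7 197.5 107. ] shift mm [-8.9 -2.4  1.8] yaw 92.0 turn z -0.0 tilt [-0.001 -0.    -1.   ] F [ 0.3 -0.4 -0.1] gap -0.0
```

>>> servo_tool([
  [[0,0,0,-0.0015,0,0,-1],[0,0,0,-0.0015,0,0,-1],[0,0,0,-0.0015,0,0,-1],[0,0,0,-0.0015,0,0,-1],[0,0,0,-0.0015,0,0,-1],[0,0,0,-0.0015,0,0,-1],[0,0,0,-0.0012,0,0,-1],[0,0,0,-0.001,0,0,-1]],
])

```text
t: 9.22
tcp_pos: [0.5282, 0.1966, 0.1103]
tool_rot: [0.695, 0.719, 0.001, -0.0]
force: [0.4, 5.2, 3.1]
finger_gap: 0.003
gripper_force: 3.1
```

>>> servo_tool([
  [[0,0,0,-0.001,0,0,-1],[0,0,0,-0.001,0,0,-1],[0,0,0,-0.001,0,0,-1]],
])

```text
t: 9.47
tcp_pos: [0.5283, 0.1958, 0.1103]
tool_rot: [0.695, 0.719, 0.002, -0.001]
force: [-1.8, 14.6, 2.5]
finger_gap: -0.001
gripper_force: 6.9
```

>>> servo_tool([
  [[0,0,0,-0.001,0,0,-1],[0,0,0,-0.001,0,0,-1],[0,0,0,-0.001,0,0,-1]],
])

```text
t: 9.72
tcp_pos: [0.5283, 0.1946, 0.1104]
tool_rot: [0.696, 0.718, 0.004, -0.002]
force: [-0.2, 17.8, 1.2]
finger_gap: -0.005
gripper_force: 8.9
```

>>> servo_tool([
  [[0,0,0,-0.001,0,0,-1],[0,0,0,-0.001,0,0,-1],[0,0,0,-0.001,0,0,-1]],
])

```text
t: 9.97
tcp_pos: [0.5285, 0.1899, 0.1104]
tool_rot: [0.695, 0.719, 0.002, -0.001]
force: [-1.2, 12.1, 3.4]
finger_gap: -0.001
gripper_force: 5.8
```

>>> servo_tool([
  [[0,0,0,-0.001,0,0,-1],[0,0,0,-0.001,0,0,-1],[0,0,0,-0.001,0,0,-1],[0,0,0,-0.0015,0,0,-1],[0,0,0,-0.0015,0,0,-1],[0,0,0,-0.0015,0,0,-1],[0,0,0,-0.0015,0,0,-1],[0,0,0,-0.0015,0,0,-1]],
])

```text
t: 10.63
tcp_pos: [0.529, 0.177, 0.1103]
tool_rot: [0.694, 0.72, 0.001, 0.0]
force: [-0.6, 4.4, 3.9]
finger_gap: 0.001
gripper_force: 2.0
```

>>> servo_tool([
  [[0,0,0,-0.002,0,0,-1],[0,0,0,-0.002,0,0,-1],[0,0,0,-0.002,0,0,-1],[0,0,0,-0.002,0,0,-1],[0,0,0,-0.002,0,0,-1],[0,0,0,-0.002,0,0,-1],[0,0,0,-0.002,0,0,-1],[0,0,0,-0.002,0,0,-1]],
])

```text
t: 11.3
tcp_pos: [0.5296, 0.1602, 0.1099]
tool_rot: [0.694, 0.72, 0.0, 0.0]
force: [2.2, 4.9, 3.0]
finger_gap: -0.003
gripper_force: 2.1
```

>>> servo_tool([
  [[0,0,0,-0.002,0,0,-1],[0,0,0,-0.002,0,0,-1],[0,0,0,-0.002,0,0,-1],[0,0,0,-0.002,0,0,-1],[0,0,0,-0.002,0,0,-1],[0,0,0,-0.002,0,0,-1],[0,0,0,-0.002,0,0,-1],[0,0,0,-0.002,0,0,-1]],
])

```text
t: 11.97
tcp_pos: [0.5302, 0.1442, 0.1099]
tool_rot: [0.694, 0.72, 0.0, 0.0]
force: [1.8, 3.9, 1.8]
finger_gap: 0.003
gripper_force: 2.1
```

```bash
python3 -c "
from h import *
go((-.169+.075,0,.095),92)
"
```

```text
t 11.97 tcp [530.2 144.2 109.9] to [528.3 122.5 107. ] shift mm [-21.6  -2.7   2.9] yaw 92.0 turn z 0.0 tilt [ 0.001  0.    -1.   ] F [1.8 3.9 1.8] gap 0.0
```

>>> servo_tool([
  [[0,0,0,-0.002,0,0,-1],[0,0,0,-0.002,0,0,-1],[0,0,0,-0.002,0,0,-1],[0,0,0,-0.002,0,0,-1],[0,0,0,-0.002,0,0,-1],[0,0,0,-0.002,0,0,-1],[0,0,0,-0.0015,0,0,-1],[0,0,0,-0.0015,0,0,-1]],
])

```text
t: 12.63
tcp_pos: [0.5305, 0.1293, 0.1098]
tool_rot: [0.694, 0.72, 0.0, 0.0]
force: [3.2, 3.7, 1.8]
finger_gap: 0.001
gripper_force: 2.1
```

>>> servo_tool([
  [[0,0,0,-0.001,0,0,-1],[0,0,0,-0.001,0,0,-1],[0,0,0,-0.001,0,0,-1],[0,0,0,-0.001,0,0,-1],[0,0,0,-0.001,0,0,-1]],
])

```text
t: 13.05
tcp_pos: [0.5307, 0.1244, 0.1098]
tool_rot: [0.694, 0.72, 0.0, 0.0]
force: [2.2, 4.5, 1.4]
finger_gap: 0.002
gripper_force: 2.0
```

>>> servo_tool([
  [[0,0,0,-0.0007,0,0,-1],[0,0,0,-0.0007,0,0,-1],[0,0,0,-0.0007,0,0,-1],[0,0,0,-0.0007,0,0,-1]],
])

```text
t: 13.38
tcp_pos: [0.5307, 0.1216, 0.1097]
tool_rot: [0.694, 0.72, 0.0, 0.0]
force: [2.7, 4.7, 2.4]
finger_gap: -0.003
gripper_force: 2.0
```

>>> servo_tool([
  [[0,0,0,-0.0007,0,0,-1],[0,0,0,-0.0007,0,0,-1],[0,0,0,-0.0007,0,0,-1]],
])

```text
t: 13.63
tcp_pos: [0.5309, 0.1195, 0.1098]
tool_rot: [0.694, 0.72, 0.0, 0.0]
force: [2.1, 3.9, 1.6]
finger_gap: 0.001
gripper_force: 2.0
```

>>> servo_tool([
  [[0,0,0,-0.0007,0,0,-1],[0,0,0,-0.0007,0,0,-1],[0,0,0,-0.0007,0,0,-1]],
])

```text
t: 13.88
tcp_pos: [0.5309, 0.1174, 0.1098]
tool_rot: [0.694, 0.72, 0.0, 0.0]
force: [3.0, 4.5, 1.2]
finger_gap: 0.004
gripper_force: 2.0
```

>>> servo_tool([
  [[0,0,0,-0.0007,0,0,-1],[0,0,0,-0.0007,0,0,-1],[0,0,0,-0.0007,0,0,-1]],
])

```text
t: 14.13
tcp_pos: [0.531, 0.1153, 0.1098]
tool_rot: [0.694, 0.72, 0.0, 0.0]
force: [2.2, 3.9, 2.0]
finger_gap: -0.0
gripper_force: 2.0
```

>>> servo_tool([
  [[0,0,0,-0.0007,0,0,-1],[0,0,0,-0.0007,0,0,-1],[0,0,0,-0.0007,0,0,-1]],
])

```text
t: 14.38
tcp_pos: [0.5309, 0.1132, 0.1097]
tool_rot: [0.694, 0.72, -0.0, -0.0]
force: [3.7, 4.0, 1.8]
finger_gap: 0.001
gripper_force: 2.0
```

>>> servo_tool([
  [[0,0,0,-0.0007,0,0,-1],[0,0,0,-0.0007,0,0,-1],[0,0,0,-0.0007,0,0,-1]],
])

```text
t: 14.63
tcp_pos: [0.531, 0.1111, 0.1097]
tool_rot: [0.694, 0.72, 0.0, -0.0]
force: [1.8, 4.2, 2.1]
finger_gap: 0.002
gripper_force: 2.0
```

>>> servo_tool([
  [[0,0,0,-0.0007,0,0,-1],[0,0,0,-0.0007,0,0,-1],[0,0,0,-0.0007,0,0,-1]],
])

```text
t: 14.88
tcp_pos: [0.5311, 0.109, 0.1097]
tool_rot: [0.694, 0.72, -0.0, -0.0]
force: [2.7, 3.8, 1.9]
finger_gap: 0.002
gripper_force: 2.0
```

>>> servo_tool([
  [[0,0,0,-0.0007,0,0,-1],[0,0,0,-0.0007,0,0,-1],[0,0,0,-0.0007,0,0,-1]],
])

```text
t: 15.13
tcp_pos: [0.5311, 0.1069, 0.1097]
tool_rot: [0.694, 0.72, -0.0, -0.0]
force: [3.6, 3.4, 0.3]
finger_gap: -0.002
gripper_force: 2.0
```

>>> servo_tool([
  [[0,0,0,-0.0007,0,0,-1],[0,0,0,-0.0007,0,0,-1],[0,0,0,-0.0007,0,0,-1]],
])

```text
t: 15.38
tcp_pos: [0.5312, 0.1048, 0.1097]
tool_rot: [0.694, 0.72, 0.0, -0.0]
force: [3.2, 4.4, 1.8]
finger_gap: -0.001
gripper_force: 2.0
```

>>> servo_tool([
  [[0,0,0,-0.0007,0,0,-1],[0,0,0,-0.0007,0,0,-1],[0,0,0,-0.0007,0,0,-1]],
])

```text
t: 15.63
tcp_pos: [0.5313, 0.1027, 0.1097]
tool_rot: [0.694, 0.72, 0.0, -0.0]
force: [3.4, 3.1, 1.5]
finger_gap: 0.002
gripper_force: 2.0
```

>>> servo_tool([
  [[0,0,0,-0.0007,0,0,-1],[0,0,0,-0.0007,0,0,-1],[0,0,0,-0.0007,0,0,-1]],
])

```text
t: 15.88
tcp_pos: [0.5314, 0.1006, 0.1097]
tool_rot: [0.694, 0.72, 0.0, -0.0]
force: [3.4, 3.4, 1.1]
finger_gap: -0.0
gripper_force: 2.0
```

>>> servo_tool([
  [[0,0,0,-0.0007,0,0,-1],[0,0,0,-0.0007,0,0,-1],[0,0,0,-0.0007,0,0,-1]],
])

```text
t: 16.13
tcp_pos: [0.5315, 0.0985, 0.1097]
tool_rot: [0.694, 0.72, 0.0, -0.0]
force: [2.0, 4.4, 1.9]
finger_gap: 0.002
gripper_force: 2.0
```

>>> servo_tool([
  [[0,0,0,-0.0007,0,0,-1],[0,0,0,-0.0007,0,0,-1],[0,0,0,-0.0007,0,0,-1]],
])

```text
t: 16.38
tcp_pos: [0.5316, 0.0964, 0.1097]
tool_rot: [0.694, 0.72, 0.0, -0.0]
force: [4.0, 4.0, 1.9]
finger_gap: -0.0
gripper_force: 2.0
```

>>> servo_tool([
  [[0,0,0,-0.0007,0,0,-1],[0,0,0,-0.0007,0,0,-1],[0,0,0,-0.0007,0,0,-1]],
])

```text
t: 16.63
tcp_pos: [0.5315, 0.0943, 0.1097]
tool_rot: [0.694, 0.72, -0.0, -0.0]
force: [2.5, 3.8, 1.2]
finger_gap: -0.004
gripper_force: 2.0
```

>>> servo_tool([
  [[0,0,0,-0.0007,0,0,-1],[0,0,0,-0.0007,0,0,-1],[0,0,0,-0.0007,0,0,-1]],
])

```text
t: 16.88
tcp_pos: [0.5316, 0.0922, 0.1097]
tool_rot: [0.694, 0.72, -0.0, -0.0]
force: [3.4, 3.8, 1.0]
finger_gap: 0.002
gripper_force: 2.0
```

>>> servo_tool([
  [[0,0,0,-0.0007,0,0,-1],[0,0,0,-0.0007,0,0,-1],[0,0,0,-0.0007,0,0,-1]],
])

```text
t: 17.13
tcp_pos: [0.5317, 0.0902, 0.1097]
tool_rot: [0.694, 0.72, -0.0, -0.0]
force: [2.6, 4.8, 1.4]
finger_gap: 0.001
gripper_force: 2.0
```

>>> servo_tool([
  [[0,0,0,-0.0007,0,0,-1],[0,0,0,-0.0007,0,0,-1],[0,0,0,-0.0007,0,0,-1]],
])

```text
t: 17.38
tcp_pos: [0.5317, 0.0881, 0.1097]
tool_rot: [0.694, 0.72, -0.0, -0.0]
force: [3.1, 3.9, 2.2]
finger_gap: 0.006
gripper_force: 2.0
```

>>> servo_tool([
  [[0,0,0,-0.0007,0,0,-1],[0,0,0,-0.0007,0,0,-1],[0,0,0,-0.0007,0,0,-1]],
])

```text
t: 17.63
tcp_pos: [0.5318, 0.0862, 0.1097]
tool_rot: [0.695, 0.719, 0.0, -0.0]
force: [2.4, 6.4, 2.0]
finger_gap: 0.0
gripper_force: 2.8
```

>>> servo_tool([
  [[0,0,0,-0.0007,0,0,-1],[0,0,0,-0.0007,0,0,-1],[0,0,0,-0.0007,0,0,-1]],
])

```text
t: 17.88
tcp_pos: [0.5319, 0.0845, 0.1097]
tool_rot: [0.695, 0.719, 0.0, -0.001]
force: [3.5, 7.3, 1.9]
finger_gap: -0.003
gripper_force: 3.6
```

>>> servo_tool([
  [[0,0,0,0,0,0,-1],[0,0,0,0,0,0,-1],[0,0,0,0,0,0,-1]],
])

```text
t: 18.13
tcp_pos: [0.5318, 0.0845, 0.1097]
tool_rot: [0.695, 0.719, 0.0, -0.0]
force: [3.0, 6.6, 0.8]
finger_gap: 0.001
gripper_force: 3.1
```

>>> servo_tool([
  [[0,0,0,0.0007,0,0,-1],[0,0,0,0.0007,0,0,-1],[0,0,0,0.001,0,0,-1],[0,0,0,0.002,0,0,-1],[0,0,0,0.003,0,0,-1],[0,0,0,0.004,0,0,-1],[0,0,0,0.004,0,0,-1],[0,0,0,0,0,-0.003,-1]],
])

```text
t: 18.8
tcp_pos: [0.5308, 0.1, 0.1124]
tool_rot: [0.694, 0.72, -0.001, -0.001]
force: [0.4, 0.8, -0.5]
finger_gap: 0.003
gripper_force: 0.0
```

>>> servo_tool([
  [[0,0,0,0,0,-0.01,-1],[0,0,0,0,0,-0.02,-1],[0,0,0,0,0,-0.03,-1],[0,0,0,0,0,-0.03,-1],[0,0,0,0,0,-0.03,-1],[0,0,0,0,0,-0.03,-1],[0,0,0,0,0,-0.02,-1],[0,0,0,0,0,0,-1]],
])

```text
t: 19.47
tcp_pos: [0.5341, 0.0992, 0.2888]
tool_rot: [0.694, 0.72, 0.004, 0.004]
force: [1.2, 0.4, 0.5]
finger_gap: 0.004
gripper_force: 0.0
```

```bash
python3 -c "
from h import *
go((-.04,0,.1))
cv2.imwrite('pics/w4.png',np.hstack([cv2.resize(manip.snapshot('wrist'),(400,300)),cv2.resize(manip.snapshot('side'),(400,300))]))
c=manip.camera_info('wrist')
s=400/560
for d in(.105,.111,.117): print(d,proj('wrist',w(CAB,(-.158+d,0,.1)),c)*s)
for p in (1.2,1.5,1.6): print(p,proj('wrist',w(CAB,(-.03-.052*np.cos(p),.062+.052*np.sin(p),.118)),c)*s)
"
```

```text
t 19.47 tcp [534.1  99.2 288.8] to [530.1  68.6 112. ] shift mm [-30.3  -7.2 176.8] yaw 92.1 turn z None tilt [ 0.012 -0.    -1.   ] F [1.2 0.4 0.5] gap 0.0
0.105 [190.70491109 151.60177504]
0.111 [190.71923457 156.25253479]
0.117 [190.7333454  160.85208665]
1.2 [285.78075171 159.4843806 ]
1.5 [287.33615886 171.69423631]
1.6 [286.96100636 175.7973389 ]
```

View pics/w4.png

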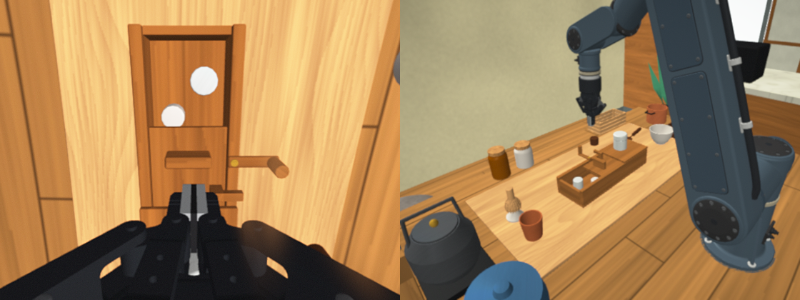

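The wrist view shows the handle's rear edge at about (187,152), near the 110 mm travel prediction. The knob is at (281,171), which is close to 1.5 rad, and the gripper is clear of everything. I'll hand the job in.

```bash
python3 -c "
from station import manip
print(manip.sign_off())"
```

```text
the job is handed in; nothing more can be done
None
```

I handed the job in after about 19.5 s: the latch is aside at about 1.5 rad, and the lid broke free and rests against the stop after about 110 mm of travel, pressed with roughly 3 N before release. The gripper is clear and touched none of the other things.

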